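# Nest, square and bundle crate corner guards at the pottery packing bench

## Robot

A 6-joint arm with a two-finger parallel gripper is mounted at the origin on the work surface. World frame = base frame: x ahead of the robot, y to its left, z up, the work surface at z = 0. Lengths are in m, angles in rad, forces in N, time in s.
With the tool pointing down it reaches from about 0.325 to 0.775 m from the base axis. Payload 5.5 kg.
Tool frame: the origin (TCP) lies on the mounting face of the last link; the fingertips stand 182 mm ahead of it and the grasp point (between the pads) lies 163 mm ahead of it (arm.pinch_z is the distance from the TCP to the grasp point, in m); z points along the fingers, y is the line along which they close (so a half turn about z gives the same grasp; the last joint's range is limited). The gripper opens to 88 mm and grips with 3 to 60 N. Pads are 20 mm wide; open, the fingers measure 115 mm over their backs; the gripper's body (75 mm by 178 mm) begins 61 mm behind the grasp point.
Start: joints at [-1.309, 0.091, 1.231, -0, 1.82, -0.057], TCP at [0.188, -0.57, 0.405] pointing down, gripper open.
Joint ranges: [-2.87, 2.87], [-0.86, 2.18], [0.17, 2.46], [-1.51, 4.65], [0.06, 2.69], [-2.65, 2.65]. Speed limits (rad/s): [2.57, 2.57, 3.01, 3.14, 3.14, 3.14].

## Interface

Orientations are given as a unit quaternion [w, x, y, z].
In Python, from rig import arm gives the robot as it stands.
- The arm moves only by the tool carry_out, never from a script. Its argument "deltas" is a list of rows, each an object with "dr": the turn, a rotation vector about the tool's x, y, z in degrees, a list of three; "dp": the shift along the tool's x, y, z in mm, a list of three; "gripper": the gripper command: -1 is fully open, 1 is shut, values between are in proportion. In form: [{"dr": [rx, ry, rz], "dp": [tx, ty, tz], "gripper": gripper}, ...]. A call has 1 to 10 rows; each row is the pose to reach, as a shift and turn from the pose commanded when the call began, along the tool's axes at that moment; what a row does not reach only later rows make up. A row lasts 1/8 s, in which the tool goes at most 62.5 mm and 10.7 degrees, less where a joint would pass 70% of its speed; a pose out of reach is approached as far as the arm can. A call with a gripper value outside its range is refused whole. The fingers move at their own pace and stop on an object; the grip force is fixed at half the most. Time passes only in rows, so rows that repeat a pose let the fingers close. It gives the time, the measured TCP pose, the force, the opening and the grip force at its end, in the units of the state.
- arm.observe(): the state, without advancing time (a new reading comes with each control period).
- arm.read_camera(name): name is "side" or "top" or "wrist"; returns a dict with "image" (400x640x3 uint8, blue, green, red), "fx", "fy", "cx", "cy" (pixels), "k1" (the pictures are not rectified: a ray, as slopes to the right and down, at radius r is drawn at 1 + k1 r^2 times it, then the intrinsics apply), "eye" and "rotation" of the camera in the world; the wrist camera has in their place "T_tool_cam" (4x4, takes a point from camera to tool coordinates, whose origin is the TCP and whose axes are the flange's). Camera axes: x right, y down, z forward; pixel columns grow to the right and rows downward; lengths in m; the calibration is good to about 2 mm. A picture is of the moment at which its call begins: read the wrist's pose just before it. There is no depth.
- arm.finish_job(): hands the job in; it is judged then, once.
The state is a dict: "time_s": time; "qpos": joint angles; "qvel": joint speeds; "joint_efforts": joint torques, N m; "tcp_pos": TCP position; "tool_rot": TCP orientation; "ft_force": force on the tool from outside, world axes, zero at the start; "moment": the same for the moment, N m; "opening": finger opening in m; "grip_force": force on a finger pad.
Only numpy, scipy, OpenCV 4.12 (cv2) and the standard library are available. Lean on these libraries where they do the work, as an engineer would, in place of code of your own. Each camera call takes 0.05 s, during which the arm holds its last target. There are 200 camera calls.

## Task

Set the wide aluminium backing angle ridge up on the saddle of the squaring fixture and nest all the grey corner guards that lie on the bench over it, one on another; then swing the lever fully to its stop and let it return, so that all ends are pushed flush. Then carry the whole bundle in one go to the wooden ridge rest and leave it seated on the middle of it, still nested with its ends flush and the lever at rest, without disturbing the pots.

Things in the scene. Friction and masses are not known exactly. Their poses are not given: they have to be found in the camera images.
- backing_mid (a point): the backing angle: one wider aluminium angle section, 110 mm long, 52 mm wide, 26.5 mm high, lying ridge up, 120 g; edge beads 10 mm high with flat outer faces 52 mm apart, to be gripped from above. The first guard nests on it with its centre 11 mm above the backing's centre, the beads of the backing standing out 5.5 mm on each side. Point: its centre, 13.2 mm above its underside; z up, y along its length
- guard0_mid (a point): grey plastic corner guard, a right-angle section 110 mm long, 41 mm wide, 21.5 mm high, lying ridge up like a tent, 60 g; legs 6 mm thick, each ending in an upright edge bead 7 mm high whose flat outer faces (41 mm apart) can be gripped from above. All guards alike; nested, each sits 8.5 mm above the one below. Point: its centre, 10.7 mm above its underside; z up, y along its length. May be absent
- guard1_mid (a point): another corner guard, the same in every way as guard0 (110 x 41 x 21.5 mm); its centre, axes alike; may be absent
- guard2_mid (a point): another corner guard, the same in every way as guard0 (110 x 41 x 21.5 mm); its centre, axes alike; may be absent
- saddle_home (a point): where the centre of the backing angle lies when it sits on the fixture's saddle against the end stop, 53.2 mm above the bench. The saddle is a fixed aluminium ridge 80 mm long, 26 mm wide along this frame's y (z up); the seated backing's beads hang free 40 mm above the bench, over a base plate 8 mm thick. Pieces set down 10 to 20 mm to +y of this point clear end stop and pusher
- end_stop (a point): centre of the inner face of the fixture's end stop, an upright plate 50 mm wide, its top 100 mm above the bench, 55 mm to -y of saddle_home; same axes
- pusher_face (a point): centre of the face of the pusher, an upright steel plate 44 mm wide, its top 100 mm above the bench, that squares the pieces' ends; at rest 86 mm to +y of saddle_home, 56 mm with the lever at its stop; same axes
- lever (a joint): sprung lever of the fixture, rad: 0 at rest, 1.0 at its stop; turns counter-clockwise seen from above and drives the pusher 30 mm towards the end stop; the spring needs about 2 N at the grip near rest and 5 N at the stop and brings it back to 0 when let go
- lever_grip (a point): centre of the lever's upright black round grip, 22 mm in diameter and 60 mm tall (its top 95 mm above the bench), 100 mm from the pivot; moves with the lever
- lever_pivot (a point): point on the vertical pivot axis of the lever, at the height of the grip's centre (fixed to the fixture, same axes as saddle_home); at rest the grip lies 88 mm to -x and 48 mm to +y of it, at the stop 88 mm to -x and 48 mm to -y
- rest_home (a point): where the centre of the backing angle lies when the bundle sits mid-way on the wooden rest, 53.2 mm above the bench. The rest is a fixed wooden ridge of the same shape as the saddle, 80 mm long and 26 mm wide along this frame's y (z up), without stops; the seated backing's beads hang free 40 mm above the bench, over a base board 120 x 100 x 12 mm
- mug: cream pottery mug, 76 mm wide and 85 mm high, a bystander; origin at the centre of its underside
- bowl: terracotta bowl, 100 mm wide and 50 mm high, a bystander; origin at the centre of its underside
- vase: brown clay vase, 90 mm wide and 125 mm high, a bystander; origin at the centre of its underside
Not all that is in view belongs to the job. Leave any yellow look-alike of the part that bears guard1_mid alone. What is shaped like the part that bears guard0_mid but red is not meant.

How it is judged:
By the outcome, as a careful person would: the job done as asked, in the order asked, and still so for the second after the job is handed in, with the robot touching nothing.
Of guard0, guard1, guard2 only 2 to 3 are there at a start; the rules pass over those that are not, and their reading is None.
At some moment in a run one of guard0, guard1, guard2, backing may be knocked a few centimetres aside while the robot is not near it.
It also fails if it takes over 192 s, if anything falls off the work surface, if the arm or the gripper's body presses on something with over 40 N, if the wrist force passes 120 N, or if a joint passes its speed limit or range.

## Working session

There is one attempt and no reset: what is moved stays moved. The work goes in short steps, Python scripts to look and compute and a tool call to move; the robot and the scene stay as the last step left them, time stands still between calls to the robot, and variables do not carry over. Pictures are saved under pics/ and viewed, at most 14 in all, crops included, and the job is handed in when it is done.

Besides the shell and the picture viewer there is one more tool, called after "Emit:" as name(argument=value, ...), one argument or row to a line, values as JSON. carry_out: Moves the arm, as the interface text tells. Its arguments: {"type":"object","properties":{"deltas":{"type":"array","items":{"type":"object","properties":{"dr":{"type":"array","items":{"type":"number"}},"dp":{"type":"array","items":{"type":"number"}},"gripper":{"type":"number"}}}}},"required":["deltas"]}

```bash
ls; mkdir -p pics
cat > h.py <<'E'
import numpy as np, cv2
from rig import arm
from scipy.spatial.transform import Rotation as R
def snap(name,fn=None):
    s=arm.observe(); c=arm.read_camera(name)
    if fn: cv2.imwrite('pics/'+fn,c['image'])
    if name=='wrist':
        q=s['tool_rot']; Rt=R.from_quat([q[1],q[2],q[3],q[0]]).as_matrix()
        T=np.array(c['T_tool_cam']); c['rotation']=Rt@T[:3,:3]; c['eye']=np.array(s['tcp_pos'])+Rt@T[:3,3]
    np.savez('/tmp/%s.npz'%(fn or name),**{k:np.array(c[k]) for k in('image','fx','fy','cx','cy','k1','eye','rotation')})
    return c
def load(fn): return dict(np.load('/tmp/%s.npz'%fn))
def ray(c,u,v):
    x=(u-c['cx'])/c['fx'];y=(v-c['cy'])/c['fy'];a,b=x,y
    for _ in range(20):
        k=1+c['k1']*(a*a+b*b);a,b=x/k,y/k
    return np.array(c['rotation']).reshape(3,3)@np.array([a,b,1.])
def onz(c,u,v,z):
    d=ray(c,u,v);e=np.array(c['eye']);return e+d*(z-e[2])/d[2]
def proj(c,p):
    q=np.array(c['rotation']).reshape(3,3).T@(np.array(p)-c['eye']);a,b=q[:2]/q[2];k=1+c['k1']*(a*a+b*b)
    return np.array([c['cx']+c['fx']*a*k,c['cy']+c['fy']*b*k])
E
python3 - <<'E'
from h import *
for n in('top','side','wrist'):
    c=snap(n,n+'0.png'); print(n,c['eye'],np.round(c['rotation'],2).tolist(),c['fx'],c['k1'])
print(arm.observe())
E
```

```text
pics
top [0.43905768 0.02693656 0.96728966] [0.03, -0.71, 0.71, -0.05] 394.15144840634355 -0.0832921612248678
side [0.18047103 0.64855238 0.75765345] [0.1, -0.23, 0.89, -0.39] 435.9190586145825 0.013204306168641636
wrist [ 0.26596561 -0.54359356  0.38333672] [[0.31, -0.91, -0.28], [-0.95, -0.3, -0.09], [-0.0, 0.3, -0.96]] 304.17763546278803 -0.02646603437059771
{'time_s': 0.15, 'qpos': array([-1.30866962e+00,  9.17225032e-02,  1.23159889e+00, -2.25608472e-05,
        1.81983630e+00, -5.67359635e-02]), 'qvel': array([-0.00018734, -0.00228054, -0.00151414,  0.00149903,  0.00053036,
        0.00040955]), 'joint_efforts': array([ 2.84767826e-03, -4.47046745e+01, -4.06905484e+01,  7.00095529e-02,
        2.75309058e-02, -9.77920422e-05]), 'tcp_pos': array([ 0.18807961, -0.56981324,  0.40375038]), 'tool_rot': array([-7.77272137e-04,  9.87317860e-01,  1.58753995e-01, -9.10965549e-05]), 'ft_force': array([-0.01519671, -0.53451183, -0.63710151]), 'moment': array([0.01053387, 0.01569948, 0.01260453]), 'grip_force': 0.0, 'opening': 0.08766005721320615}
```

```bash
python3 - <<'E'
s=open('h.py').read()
s=s.replace("    np.savez","    else:\n        q=c['rotation']; c['rotation']=R.from_quat([q[1],q[2],q[3],q[0]]).as_matrix()\n    np.savez")
open('h.py','w').write(s)
E
python3 - <<'E'
from h import *
for n in('top','side'): 
    c=snap(n,n+'1.png'); print(c['rotation'].round(2).tolist())
E
```

```text
[[-0.0, -0.99, 0.12], [-1.0, -0.0, -0.03], [0.03, -0.12, -0.99]]
[[-0.87, -0.33, 0.36], [-0.49, 0.59, -0.64], [-0.0, -0.73, -0.68]]
```

View pics/top0.png

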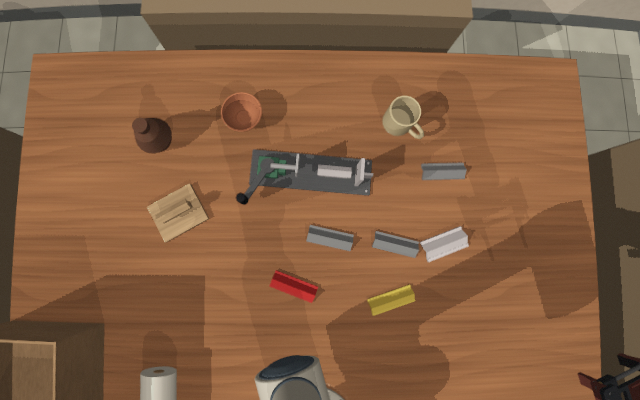

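View pics/side0.png

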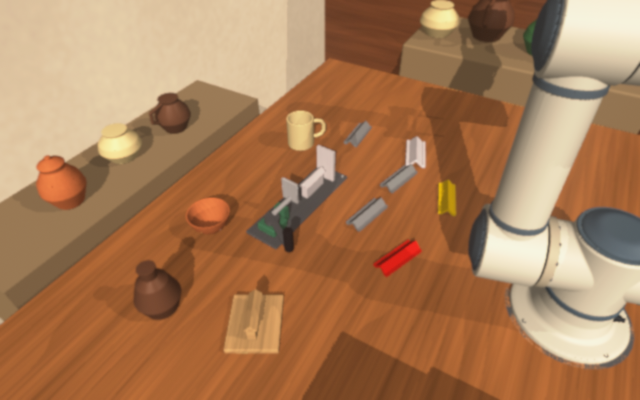

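Run:
```python
import cv2
i=cv2.imread('pics/top1.png')
cv2.imwrite('pics/c1.png',cv2.resize(i[140:310,230:480],(800,544),interpolation=cv2.INTER_CUBIC))
```

```text
(no output)
```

View pics/c1.png

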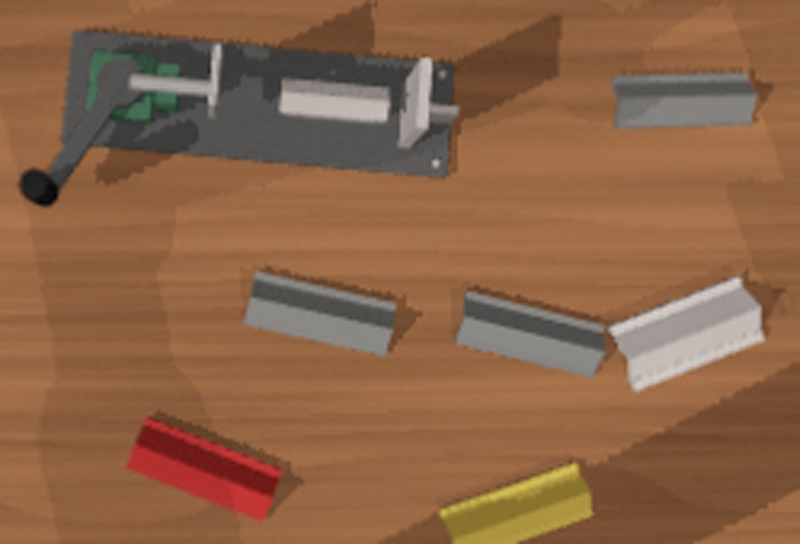

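```bash
cat > m.py <<'E'
from h import *
def quad(c,pts,z,f=lambda p:p):
    P=np.array([onz(c,*f(p),z) for p in pts]); m=P.mean(0)
    # first side along length p0->p1, p3->p2
    d=(P[1]-P[0]+P[2]-P[3])/2; w=(P[3]-P[0]+P[2]-P[1])/2
    return m[:2].round(4),'L',round(np.hypot(*d[:2]),4),'W',round(np.hypot(*w[:2]),4),'yaw',round(np.degrees(np.arctan2(d[1],d[0])),1)
E
python3 - <<'E'
from m import *
c=load('top1.png')
f=lambda p:(230+p[0]/3.2-.3,140+p[1]/3.2-.3)
for n,z,q in [('A',.007,[(614,75),(753,72),(757,122),(616,127)]),('B',.007,[(257,270),(397,302),(389,355),(246,325)]),('C',.007,[(467,291),(606,323),(598,375),(458,343)]),
('K',.010,[(612,328),(739,278),(765,338),(634,390)]),('base',.008,[(75,30),(455,64),(447,178),(62,140)]),('saddle',.048,[(283,80),(390,88),(388,122),(280,115)]),('red',.007,[(150,417),(282,467),(264,520),(127,467)])]: print(n,*quad(c,q,z,f))
print('grip',onz(c,*f((38,186)),.095),'pivot',onz(c,*f((118,75)),.06))
g=lambda p:p
print('rest',*quad(c,[(148,207),(193,185),(208,217),(164,241)],.012))
for n,p,z in[('mug',(402,118),.08),('bowl',(241,112),.04),('vase',(152,135),.06)]: print(n,onz(c,*p,z))
E
```

```text
A [ 0.6229 -0.339 ] L 0.1143 W 0.0409 yaw -88.0
B [ 0.4564 -0.0497] L 0.1102 W 0.0416 yaw -102.5
C [ 0.4403 -0.2108] L 0.1106 W 0.0403 yaw -103.2
K [ 0.439  -0.3319] L 0.1107 W 0.05 yaw -69.9
base [ 0.6184 -0.003 ] L 0.2975 W 0.0885 yaw -95.3
saddle [ 0.6121 -0.0575] L 0.0802 W 0.0261 yaw -93.9
red [0.3409 0.0388] L 0.1079 W 0.0411 yaw -111.0
grip [0.54297731 0.15445878 0.095     ] pivot [0.62893046 0.10267272 0.06      ]
rest [0.5171 0.3205] L 0.1212 W 0.0902 yaw -62.3
mug [ 0.73473773 -0.21607792  0.08      ]
bowl [0.76025908 0.16836916 0.04      ]
vase [0.69729224 0.3762314  0.06      ]
```

```bash
cat > d.py <<'E'
from h import *
import sys
def delta(p,th,cur=None):
    s=arm.observe(); q=s['tool_rot']; Rt=R.from_quat([q[1],q[2],q[3],q[0]]); x=Rt.as_matrix()[:,0]
    t=np.radians(th); T=np.array([[np.cos(t),np.sin(t),0],[np.sin(t),-np.cos(t),0],[0,0,-1]])
    dr=(Rt.inv()*R.from_matrix(T)).as_rotvec(degrees=True)
    print('dp',(Rt.inv().apply(np.array(p)-s['tcp_pos'])*1000).round(1).tolist(),'dr',dr.round(2).tolist(),'| tcp',np.round(s['tcp_pos'],4).tolist(),'th',round(np.degrees(np.arctan2(x[1],x[0])),2),'open',round(s['opening'],4),'t',s['time_s'])
if __name__=='__main__':
    a=list(map(float,sys.argv[1:])); delta(a[:3],a[3])
E
python3 d.py .439 -.332 .35 110
```

```text
dp [312.8, -147.1, 54.2] dr [-0.04, -0.04, -91.74] | tcp [0.1881, -0.5698, 0.4041] th 18.26 open 0.0879 t 0.25
```

Emit:
carry_out(
  deltas=[
    {"dp": [313, -147, 54], "dr": [0, 0, -91.7], "gripper": -1},
    {"dp": [313, -147, 54], "dr": [0, 0, -91.7], "gripper": -1},
    {"dp": [313, -147, 54], "dr": [0, 0, -91.7], "gripper": -1},
    {"dp": [313, -147, 54], "dr": [0, 0, -91.7], "gripper": -1},
    {"dp": [313, -147, 54], "dr": [0, 0, -91.7], "gripper": -1},
    {"dp": [313, -147, 54], "dr": [0, 0, -91.7], "gripper": -1},
    {"dp": [313, -147, 54], "dr": [0, 0, -91.7], "gripper": -1},
    {"dp": [313, -147, 54], "dr": [0, 0, -91.7], "gripper": -1},
    {"dp": [313, -147, 54], "dr": [0, 0, -91.7], "gripper": -1},
    {"dp": [313, -147, 54], "dr": [0, 0, -91.7], "gripper": -1},
  ],
)

```text
time_s: 1.5
tcp_pos: [0.4392, -0.332, 0.3505]
tool_rot: [-0.0, 0.574, 0.819, -0.0]
ft_force: [0.5, 0.0, 0.6]
opening: 0.0879
grip_force: 0.0
```

```bash
python3 d.py .439 -.332 .35 110; python3 -c "
from h import *
snap('wrist','w1.png')"
```

```text
dp [0.1, -0.2, 0.5] dr [-0.01, -0.01, -0.08] | tcp [0.4392, -0.332, 0.3505] th 109.92 open 0.0879 t 1.5
```

View pics/w1.png

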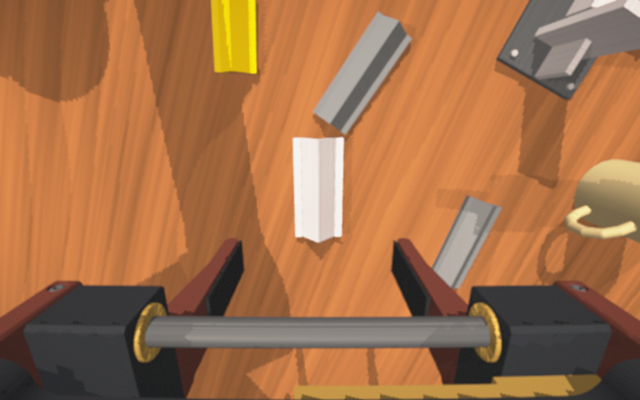

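```bash
python3 -c "
from m import *
c=load('w1.png')
print(quad(c,[(296,237),(293.5,138),(343.5,138),(341,237)],.010))
print('A',quad(c,[(436,274),(470,196),(500,207),(461,286)],.007))
print('C',quad(c,[(314,114),(381,12),(411,40),(344,134)],.007))
"
```

```text
(array([ 0.4411, -0.3319]), 'L', np.float64(0.1108), 'W', np.float64(0.0515), 'yaw', np.float64(110.0))
A (array([ 0.6247, -0.3331]), 'L', np.float64(0.1034), 'W', np.float64(0.0376), 'yaw', np.float64(94.1))
C (array([ 0.4417, -0.2098]), 'L', np.float64(0.1103), 'W', np.float64(0.0377), 'yaw', np.float64(75.3))
```

Emit:
carry_out(
  deltas=[
    {"dp": [-0.6, 1.7, 60], "dr": [0, 0, 0], "gripper": -1},
    {"dp": [-0.6, 1.7, 110], "dr": [0, 0, 0], "gripper": -1},
    {"dp": [-0.6, 1.7, 150], "dr": [0, 0, 0], "gripper": -1},
    {"dp": [-0.6, 1.7, 165], "dr": [0, 0, 0], "gripper": -1},
    {"dp": [-0.6, 1.7, 165], "dr": [0, 0, 0], "gripper": -1},
    {"dp": [-0.6, 1.7, 165], "dr": [0, 0, 0], "gripper": 1},
    {"dp": [-0.6, 1.7, 165], "dr": [0, 0, 0], "gripper": 1},
    {"dp": [-0.6, 1.7, 165], "dr": [0, 0, 0], "gripper": 1},
    {"dp": [-0.6, 1.7, 165], "dr": [0, 0, 0], "gripper": 1},
  ],
)

```text
time_s: 2.68
tcp_pos: [0.441, -0.3322, 0.186]
tool_rot: [0.0, 0.574, 0.819, -0.0]
ft_force: [1.1, 0.4, 2.8]
opening: 0.0518
grip_force: 30.2
```

Emit:
carry_out(
  deltas=[
    {"dp": [0, 0, -30], "dr": [0, 0, 0], "gripper": 1},
    {"dp": [0, 0, -70], "dr": [0, 0, 0], "gripper": 1},
    {"dp": [0, 0, -120], "dr": [0, 0, 0], "gripper": 1},
    {"dp": [0, 0, -165], "dr": [0, 0, 0], "gripper": 1},
    {"dp": [0, 0, -165], "dr": [0, 0, 0], "gripper": 1},
  ],
)

```text
time_s: 3.3
tcp_pos: [0.4413, -0.3323, 0.3554]
tool_rot: [0.004, 0.574, 0.819, -0.0]
ft_force: [0.6, -0.6, -2.1]
opening: 0.0515
grip_force: 30.0
```

```bash
python3 d.py .612 -.070 .35 84.7
```

```text
dp [188.3, 250.0, 5.1] dr [0.31, 0.35, 25.27] | tcp [0.4413, -0.3323, 0.3554] th 109.96 open 0.0515 t 3.3
```

Emit:
carry_out(
  deltas=[
    {"dp": [30, 40, 0], "dr": [0, 0, 5], "gripper": 1},
    {"dp": [60, 80, 0], "dr": [0, 0, 10], "gripper": 1},
    {"dp": [90, 120, 0], "dr": [0, 0, 15], "gripper": 1},
    {"dp": [125, 166, 0], "dr": [0, 0, 20], "gripper": 1},
    {"dp": [158, 210, 0], "dr": [0, 0, 25.3], "gripper": 1},
    {"dp": [188, 250, 0], "dr": [0, 0, 25.3], "gripper": 1},
    {"dp": [188, 250, 0], "dr": [0, 0, 25.3], "gripper": 1},
    {"dp": [188, 250, 0], "dr": [0, 0, 25.3], "gripper": 1},
  ],
)

```text
time_s: 4.3
tcp_pos: [0.6116, -0.0701, 0.3487]
tool_rot: [-0.001, 0.739, 0.674, -0.001]
ft_force: [0.7, 0.9, -1.2]
opening: 0.0514
grip_force: 30.0
```

```bash
python3 d.py .612 -.070 .35 84.7; python3 -c "
from h import *
snap('wrist','w2.png')"
```

```text
dp [0.2, 0.4, -1.3] dr [-0.17, 0.02, -0.01] | tcp [0.6116, -0.0701, 0.3487] th 84.69 open 0.0514 t 4.3
```

View pics/w2.png

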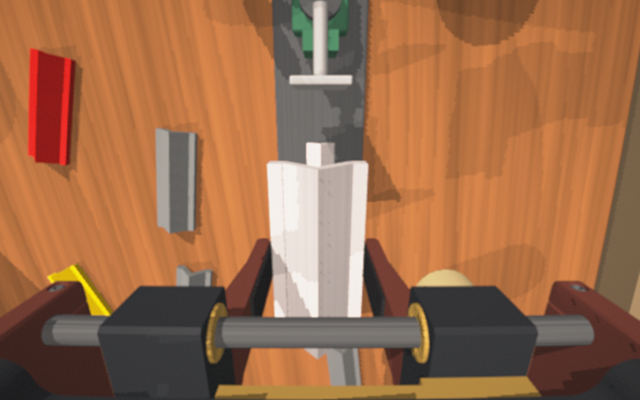

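```bash
python3 -c "
from m import *
c=load('w2.png')
a=np.radians(84.7);Y=np.array([np.cos(a),np.sin(a)]);X=np.array([Y[1],-Y[0]])
for n,p,z in [('pushL',(289.5,80),.1),('pushR',(352,80),.1),('sadL',(306,143),.048),('sadR',(334,143),.048),('sadridge',(320,143),.053),('baseL',(277,120),.008),('baseR',(363,120),.008),('baseL2',(274,30),.008),('baseR2',(368,30),.008)]:
  q=onz(c,*p,z)[:2]; print(n,q.round(4), 'rel x,y',((q-[.612,-.0575])@X).round(4),((q-[.612,-.0575])@Y).round(4))
t=load('top1.png')
f=lambda p:(230+p[0]/3.2-.3,140+p[1]/3.2-.3)
for n,p,z in [('stop top far',(432,60),.1),('stop top near',(407,145),.1),('stop top far L',(424,58),.1),('stop near L',(399,146),.1),('pusher',(213,45),.1),('pusher n',(213,110),.1)]:
  q=onz(t,*f(p),z)[:2]; print(n,q.round(4), 'rel x,y',((q-[.612,-.0575])@X).round(4),((q-[.612,-.0575])@Y).round(4))
"
```

```text
pushL [0.6013 0.0339] rel x,y -0.0191 0.09
pushR [0.6449 0.0299] rel x,y 0.0246 0.0901
sadL [ 0.6058 -0.0156] rel x,y -0.0101 0.0411
sadR [ 0.6311 -0.018 ] rel x,y 0.0154 0.0411
sadridge [ 0.6185 -0.0163] rel x,y 0.0026 0.0416
baseL [0.5768 0.0062] rel x,y -0.041 0.0602
baseR [ 0.6639 -0.0018] rel x,y 0.0466 0.0602
baseL2 [0.5845 0.0883] rel x,y -0.0408 0.1426
baseR2 [0.6728 0.0801] rel x,y 0.0479 0.1426
stop top far [ 0.6321 -0.1215] rel x,y 0.0259 -0.0619
stop top near [ 0.5713 -0.1026] rel x,y -0.0363 -0.0487
stop top far L [ 0.6335 -0.1158] rel x,y 0.0268 -0.0561
stop near L [ 0.5706 -0.097 ] rel x,y -0.0375 -0.0431
pusher [0.6422 0.033 ] rel x,y 0.0217 0.0929
pusher n [0.5958 0.0329] rel x,y -0.0245 0.0885
```

Emit:
carry_out(
  deltas=[
    {"dp": [15, 1, 0], "dr": [0, 0, 0], "gripper": 1},
    {"dp": [29.5, 2, 10], "dr": [0, 0, 0], "gripper": 1},
    {"dp": [29.5, 2, 50], "dr": [0, 0, 0], "gripper": 1},
    {"dp": [29.5, 2, 85], "dr": [0, 0, 0], "gripper": 1},
    {"dp": [29.5, 2, 100], "dr": [0, 0, 0], "gripper": 1},
    {"dp": [29.5, 2, 107], "dr": [0, 0, 0], "gripper": 1},
    {"dp": [29.5, 2, 112], "dr": [0, 0, 0], "gripper": 1},
    {"dp": [29.5, 2, 116], "dr": [0, 0, 0], "gripper": 1},
    {"dp": [29.5, 2, 119], "dr": [0, 0, 0], "gripper": 1},
    {"dp": [29.5, 2, 119], "dr": [0, 0, 0], "gripper": 1},
  ],
)

```text
time_s: 5.6
tcp_pos: [0.6166, -0.0409, 0.2318]
tool_rot: [0.0, 0.739, 0.673, 0.0]
ft_force: [-0.0, 0.0, -1.2]
opening: 0.0516
grip_force: 30.0
```

```bash
python3 d.py .6163 -.0409 .227 84.7
```

```text
dp [-0.1, -0.3, 4.8] dr [0.01, 0.0, -0.04] | tcp [0.6166, -0.0409, 0.2318] th 84.66 open 0.0516 t 5.6
```

Emit:
carry_out(
  deltas=[
    {"dp": [0, 0, 2], "dr": [0, 0, 0], "gripper": 1},
    {"dp": [0, 0, 4], "dr": [0, 0, 0], "gripper": 1},
    {"dp": [0, 0, 5], "dr": [0, 0, 0], "gripper": 1},
    {"dp": [0, 0, 5], "dr": [0, 0, 0], "gripper": 1},
  ],
)

```text
time_s: 6.1
tcp_pos: [0.6165, -0.0408, 0.2265]
tool_rot: [-0.0, 0.739, 0.673, -0.0]
ft_force: [-0.3, 1.5, -1.6]
opening: 0.0515
grip_force: 30.0
```

Emit:
carry_out(
  deltas=[
    {"dp": [0, 0, 1], "dr": [0, 0, 0], "gripper": 1},
    {"dp": [0, 0, 1.5], "dr": [0, 0, 0], "gripper": 1},
    {"dp": [0, 0, 1.5], "dr": [0, 0, 0], "gripper": 1},
  ],
)

```text
time_s: 6.48
tcp_pos: [0.6165, -0.0408, 0.2264]
tool_rot: [0.0, 0.739, 0.673, 0.0]
ft_force: [-4.1, -0.5, 5.3]
opening: 0.0516
grip_force: 30.0
```

Emit:
carry_out(
  deltas=[
    {"dp": [0, 0, 0], "dr": [0, 0, 0], "gripper": -1},
    {"dp": [0, 0, 0], "dr": [0, 0, 0], "gripper": -1},
    {"dp": [0, 0, 0], "dr": [0, 0, 0], "gripper": -1},
    {"dp": [0, 0, -30], "dr": [0, 0, 0], "gripper": -1},
    {"dp": [0, 0, -80], "dr": [0, 0, 0], "gripper": -1},
    {"dp": [0, 0, -125], "dr": [0, 0, 0], "gripper": -1},
    {"dp": [0, 0, -125], "dr": [0, 0, 0], "gripper": -1},
  ],
)

```text
time_s: 7.35
tcp_pos: [0.6169, -0.0408, 0.3557]
tool_rot: [0.003, 0.739, 0.673, 0.003]
ft_force: [-0.4, -0.3, 0.7]
opening: 0.0876
grip_force: 0.0
```

```bash
python3 -c "
from h import *
snap('wrist','w3.png')"; python3 d.py .456 -.05 .35 77.5
```

```text
dp [-24.1, -159.2, 1.7] dr [0.26, -0.01, 7.17] | tcp [0.6168, -0.0409, 0.3524] th 84.67 open 0.0877 t 7.4
```

View pics/w3.png

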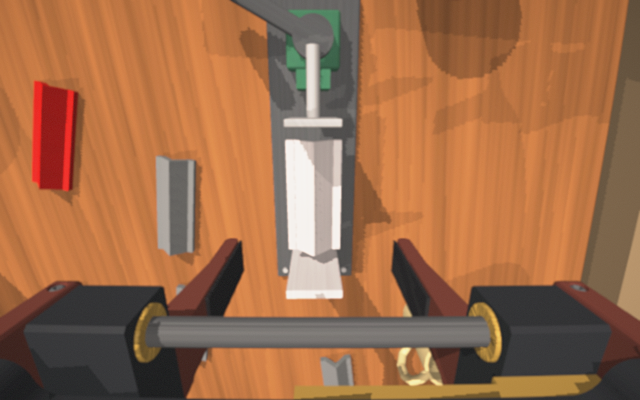

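```bash
python3 -c "
from m import *
c=load('w3.png')
a=np.radians(84.7);Y=np.array([np.cos(a),np.sin(a)]);X=np.array([Y[1],-Y[0]]);H=np.array([.6149,-.0558])
print('B',quad(c,[(160,251),(157,157),(195,160),(193,255)],.007))
q=quad(c,[(290,247),(286,140),(341,139),(340,248)],.05);print('K',q,(q[0]-H)@X,(q[0]-H)@Y)
for p in [(286,290),(342,290),(284,122),(342,122)]:
  q=onz(c,*p,.1)[:2];print(((q-H)@X).round(4),((q-H)@Y).round(4))
"
```

```text
B (array([ 0.4586, -0.0497]), 'L', np.float64(0.1136), 'W', np.float64(0.0402), 'yaw', np.float64(77.1))
K (array([ 0.6173, -0.0389]), 'L', np.float64(0.1091), 'W', np.float64(0.0511), 'yaw', np.float64(85.3)) 0.0008286763477960623 0.017049436809191187
-0.0245 -0.0553
0.0253 -0.0555
-0.0216 0.089
0.0218 0.089
```

Emit:
carry_out(
  deltas=[
    {"dp": [-9, -60, 0], "dr": [0, 0, 7.3], "gripper": -1},
    {"dp": [-18, -120, 0], "dr": [0, 0, 7.3], "gripper": -1},
    {"dp": [-23.9, -157.2, 0], "dr": [0, 0, 7.3], "gripper": -1},
    {"dp": [-23.9, -157.2, 0], "dr": [0, 0, 7.3], "gripper": -1},
    {"dp": [-23.9, -157.2, 60], "dr": [0, 0, 7.3], "gripper": -1},
    {"dp": [-23.9, -157.2, 115], "dr": [0, 0, 7.3], "gripper": -1},
    {"dp": [-23.9, -157.2, 152], "dr": [0, 0, 7.3], "gripper": -1},
    {"dp": [-23.9, -157.2, 166], "dr": [0, 0, 7.3], "gripper": -1},
    {"dp": [-23.9, -157.2, 166], "dr": [0, 0, 7.3], "gripper": -1},
    {"dp": [-23.9, -157.2, 166], "dr": [0, 0, 7.3], "gripper": 1},
  ],
)

```text
time_s: 8.65
tcp_pos: [0.4585, -0.05, 0.1846]
tool_rot: [0.0, 0.781, 0.625, 0.0]
ft_force: [1.0, -0.5, 1.3]
opening: 0.081
grip_force: 0.0
```

Emit:
carry_out(
  deltas=[
    {"dp": [0, 0, 0], "dr": [0, 0, 0], "gripper": 1},
    {"dp": [0, 0, 0], "dr": [0, 0, 0], "gripper": 1},
    {"dp": [0, 0, 0], "dr": [0, 0, 0], "gripper": 1},
  ],
)

```text
time_s: 9.02
tcp_pos: [0.4578, -0.05, 0.1842]
tool_rot: [0.0, 0.781, 0.625, 0.0]
ft_force: [-0.6, -0.6, -0.2]
opening: 0.0514
grip_force: 0.0
```

```bash
python3 d.py .6163 -.0409 .35 84.7; python3 -c "
from h import *
snap('top','t2.png')"
```

```text
dp [43.5, 152.7, -165.7] dr [0.01, -0.0, -7.33] | tcp [0.4578, -0.05, 0.1842] th 77.37 open 0.0514 t 9.025
```

Still closing; give it more rows, then lift.

Emit:
carry_out(
  deltas=[
    {"dp": [0, 0, 0], "dr": [0, 0, 0], "gripper": 1},
    {"dp": [0, 0, 0], "dr": [0, 0, 0], "gripper": 1},
    {"dp": [0, 0, 0], "dr": [0, 0, 0], "gripper": 1},
  ],
)

```text
time_s: 9.45
tcp_pos: [0.4578, -0.05, 0.1842]
tool_rot: [-0.0, 0.781, 0.625, 0.0]
ft_force: [-0.3, 0.2, 1.1]
opening: 0.0404
grip_force: 30.0
```

Emit:
carry_out(
  deltas=[
    {"dp": [0, 0, -30], "dr": [0, 0, 0], "gripper": 1},
    {"dp": [0, 0, -80], "dr": [0, 0, 0], "gripper": 1},
    {"dp": [0, 0, -130], "dr": [0, 0, 0], "gripper": 1},
    {"dp": [10, 35, -166], "dr": [0, 0, -7.3], "gripper": 1},
    {"dp": [22, 80, -166], "dr": [0, 0, -7.3], "gripper": 1},
    {"dp": [36, 125, -166], "dr": [0, 0, -7.3], "gripper": 1},
    {"dp": [44.4, 152.8, -166], "dr": [0, 0, -7.3], "gripper": 1},
    {"dp": [44.4, 152.8, -166], "dr": [0, 0, -7.3], "gripper": 1},
    {"dp": [44.4, 152.8, -130], "dr": [0, 0, -7.3], "gripper": 1},
    {"dp": [44.4, 152.8, -100], "dr": [0, 0, -7.3], "gripper": 1},
  ],
)

```text
time_s: 10.7
tcp_pos: [0.6158, -0.0402, 0.2835]
tool_rot: [0.0, 0.739, 0.673, -0.0]
ft_force: [-0.1, 0.9, -0.1]
opening: 0.0407
grip_force: 30.0
```

Emit:
carry_out(
  deltas=[
    {"dp": [0, 0, 20], "dr": [0, 0, 0], "gripper": 1},
    {"dp": [0, 0, 36], "dr": [0, 0, 0], "gripper": 1},
    {"dp": [0, 0, 41], "dr": [0, 0, 0], "gripper": 1},
    {"dp": [0, 0, 44], "dr": [0, 0, 0], "gripper": 1},
    {"dp": [0, 0, 45.5], "dr": [0, 0, 0], "gripper": 1},
    {"dp": [0, 0, 46.5], "dr": [0, 0, 0], "gripper": 1},
    {"dp": [0, 0, 46.5], "dr": [0, 0, 0], "gripper": 1},
  ],
)

```text
time_s: 11.58
tcp_pos: [0.6168, -0.0401, 0.2385]
tool_rot: [0.0, 0.739, 0.673, 0.0]
ft_force: [-0.3, -0.1, 1.6]
opening: 0.0406
grip_force: 30.0
```

```bash
python3 d.py .6165 -.040 .2377 84.7; python3 -c "
from h import *
print(arm.observe()['ft_force'])"
```

```text
dp [0.1, -0.3, 0.8] dr [0.07, 0.0, -0.03] | tcp [0.6168, -0.0401, 0.2385] th 84.67 open 0.0406 t 11.575
[-0.25827852 -0.07165915  1.62104696]
```

Emit:
carry_out(
  deltas=[
    {"dp": [0, 0, 0.8], "dr": [0, 0, 0], "gripper": 1},
    {"dp": [0, 0, 0.8], "dr": [0, 0, 0], "gripper": -1},
    {"dp": [0, 0, 0.8], "dr": [0, 0, 0], "gripper": -1},
    {"dp": [0, 0, 0.8], "dr": [0, 0, 0], "gripper": -1},
    {"dp": [0, 0, 0.8], "dr": [0, 0, 0], "gripper": -1},
    {"dp": [0, 0, -40], "dr": [0, 0, 0], "gripper": -1},
    {"dp": [0, 0, -90], "dr": [0, 0, 0], "gripper": -1},
    {"dp": [0, 0, -115], "dr": [0, 0, 0], "gripper": -1},
    {"dp": [0, 0, -115], "dr": [0, 0, 0], "gripper": -1},
  ],
)

```text
time_s: 12.7
tcp_pos: [0.6168, -0.0401, 0.3555]
tool_rot: [0.002, 0.739, 0.673, 0.002]
ft_force: [-0.9, 1.3, -0.1]
opening: 0.0876
grip_force: 0.0
```

```bash
python3 -c "
from h import *
snap('wrist','w4.png')
t=snap('top','t3.png')
import cv2
a=cv2.resize(t['image'][140:280,300:480],(720,560),interpolation=cv2.INTER_CUBIC); cv2.imwrite('pics/c3.png',a)
"; python3 d.py .4417 -.210 .35 76
```

```text
dp [-185.4, -158.3, 1.5] dr [-0.08, 0.0, 8.66] | tcp [0.6166, -0.0401, 0.3513] th 84.66 open 0.0873 t 12.8
```

View pics/w4.png

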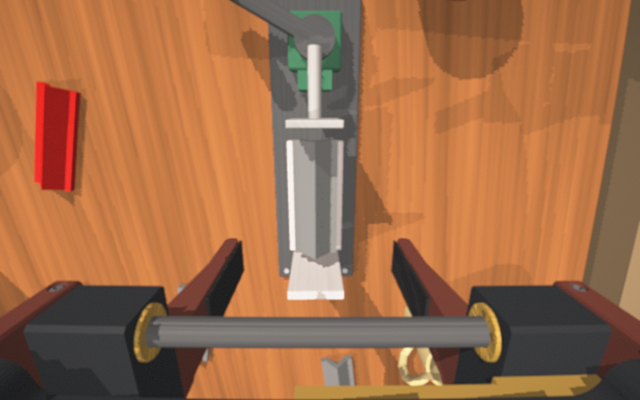

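Emit:
carry_out(
  deltas=[
    {"dp": [-45, -38, 0], "dr": [0, 0, 3], "gripper": -1},
    {"dp": [-90, -76, 0], "dr": [0, 0, 6], "gripper": -1},
    {"dp": [-135, -115, 0], "dr": [0, 0, 8.7], "gripper": -1},
    {"dp": [-185.4, -158.3, 0], "dr": [0, 0, 8.7], "gripper": -1},
    {"dp": [-185.4, -158.3, 0], "dr": [0, 0, 8.7], "gripper": -1},
    {"dp": [-185.4, -158.3, 0], "dr": [0, 0, 8.7], "gripper": -1},
    {"dp": [-185.4, -158.3, 0], "dr": [0, 0, 8.7], "gripper": -1},
  ],
)

```text
time_s: 13.68
tcp_pos: [0.4426, -0.2091, 0.3517]
tool_rot: [-0.001, 0.788, 0.616, -0.0]
ft_force: [-0.7, 0.5, -0.4]
opening: 0.0879
grip_force: 0.0
```

```bash
python3 -c "
from h import *
snap('wrist','w5.png')"; python3 d.py .4417 -.210 .184 76
```

```text
dp [-1.3, -0.5, 167.9] dr [-0.06, -0.04, 0.09] | tcp [0.4427, -0.209, 0.3519] th 76.09 open 0.0879 t 13.725
```

View pics/w5.png

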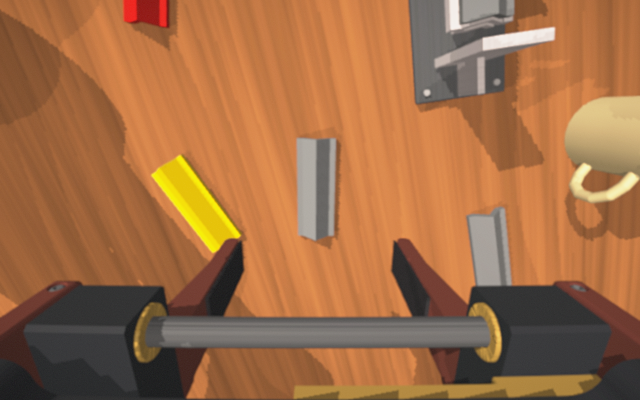

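```bash
python3 -c "
from m import *
c=load('w5.png')
print('C',quad(c,[(299,238),(297,140),(337.5,139),(333.5,237)],.007))
for p in [(467,216),(505,209)]: print(onz(c,*p,.007)) 
"
```

```text
C (array([ 0.4412, -0.2112]), 'L', np.float64(0.1113), 'W', np.float64(0.0412), 'yaw', np.float64(75.5))
[ 0.59994617 -0.28065786  0.007     ]
[ 0.64312544 -0.28273204  0.007     ]
```

Emit:
carry_out(
  deltas=[
    {"dp": [-2.1, -0.9, 60], "dr": [0, 0, 0.3], "gripper": -1},
    {"dp": [-2.1, -0.9, 115], "dr": [0, 0, 0.3], "gripper": -1},
    {"dp": [-2.1, -0.9, 152], "dr": [0, 0, 0.3], "gripper": -1},
    {"dp": [-2.1, -0.9, 166.5], "dr": [0, 0, 0.3], "gripper": -1},
    {"dp": [-2.1, -0.9, 166.5], "dr": [0, 0, 0.3], "gripper": 1},
    {"dp": [-2.1, -0.9, 166.5], "dr": [0, 0, 0.3], "gripper": 1},
    {"dp": [-2.1, -0.9, 166.5], "dr": [0, 0, 0.3], "gripper": 1},
    {"dp": [-2.1, -0.9, 166.5], "dr": [0, 0, 0.3], "gripper": 1},
    {"dp": [-2.1, -0.9, 166.5], "dr": [0, 0, 0.3], "gripper": 1},
    {"dp": [-2.1, -0.9, 166.5], "dr": [0, 0, 0.3], "gripper": 1},
  ],
)

```text
time_s: 14.98
tcp_pos: [0.4404, -0.2119, 0.1865]
tool_rot: [0.0, 0.79, 0.613, 0.0]
ft_force: [-1.1, -0.6, 1.9]
opening: 0.04
grip_force: 30.0
```

Emit:
carry_out(
  deltas=[
    {"dp": [0, 0, 0], "dr": [0, 0, 0], "gripper": 1},
    {"dp": [0, 0, 0], "dr": [0, 0, 0], "gripper": 1},
  ],
)

```text
time_s: 15.22
tcp_pos: [0.4404, -0.2119, 0.1865]
tool_rot: [0.0, 0.79, 0.613, 0.0]
ft_force: [-2.2, 0.1, 3.9]
opening: 0.04
grip_force: 30.0
```

```bash
python3 d.py .6165 -.040 .35 84.7
```

```text
dp [210.1, 128.1, -163.5] dr [0.02, 0.01, -9.04] | tcp [0.4404, -0.2119, 0.1865] th 75.66 open 0.04 t 15.225
```

Emit:
carry_out(
  deltas=[
    {"dp": [0, 0, 0], "dr": [0, 0, 0], "gripper": 0},
    {"dp": [0, 0, 0], "dr": [0, 0, 0], "gripper": 0},
    {"dp": [0, 0, 2.5], "dr": [0, 0, 0], "gripper": 0},
    {"dp": [0, 0, 2.5], "dr": [0, 0, 0], "gripper": 0},
    {"dp": [0, 0, 2.5], "dr": [0, 0, 0], "gripper": 1},
    {"dp": [0, 0, 2.5], "dr": [0, 0, 0], "gripper": 1},
    {"dp": [0, 0, 2.5], "dr": [0, 0, 0], "gripper": 1},
    {"dp": [0, 0, 2.5], "dr": [0, 0, 0], "gripper": 1},
  ],
)

```text
time_s: 16.23
tcp_pos: [0.4404, -0.2118, 0.1836]
tool_rot: [-0.0, 0.79, 0.613, -0.0]
ft_force: [0.0, -0.5, -0.4]
opening: 0.0405
grip_force: 30.0
```

```bash
python3 d.py .6165 -.040 .35 84.7
```

```text
dp [210.1, 128.1, -166.4] dr [-0.0, -0.0, -9.04] | tcp [0.4404, -0.2118, 0.1836] th 75.66 open 0.0405 t 16.225
```

Emit:
carry_out(
  deltas=[
    {"dp": [0, 0, -30], "dr": [0, 0, 0], "gripper": 1},
    {"dp": [0, 0, -80], "dr": [0, 0, 0], "gripper": 1},
    {"dp": [0, 0, -130], "dr": [0, 0, 0], "gripper": 1},
    {"dp": [30, 18, -166], "dr": [0, 0, -2], "gripper": 1},
    {"dp": [70, 43, -166], "dr": [0, 0, -4], "gripper": 1},
    {"dp": [112, 68, -166], "dr": [0, 0, -6], "gripper": 1},
    {"dp": [152, 93, -166], "dr": [0, 0, -9], "gripper": 1},
    {"dp": [190, 116, -166], "dr": [0, 0, -9], "gripper": 1},
    {"dp": [210, 128.2, -166], "dr": [0, 0, -9], "gripper": 1},
    {"dp": [210, 128.2, -166], "dr": [0, 0, -9], "gripper": 1},
  ],
)

```text
time_s: 17.48
tcp_pos: [0.6173, -0.0389, 0.3488]
tool_rot: [-0.0, 0.739, 0.674, -0.0]
ft_force: [-0.5, -0.9, -0.9]
opening: 0.0407
grip_force: 30.0
```

Emit:
carry_out(
  deltas=[
    {"dp": [0, 0, 40], "dr": [0, 0, 0], "gripper": 1},
    {"dp": [0, 0, 75], "dr": [0, 0, 0], "gripper": 1},
    {"dp": [0, 0, 93], "dr": [0, 0, 0], "gripper": 1},
    {"dp": [0, 0, 98], "dr": [0, 0, 0], "gripper": 1},
    {"dp": [0, 0, 101], "dr": [0, 0, 0], "gripper": 1},
    {"dp": [0, 0, 103], "dr": [0, 0, 0], "gripper": 1},
    {"dp": [0, 0, 103], "dr": [0, 0, 0], "gripper": 1},
  ],
)

```text
time_s: 18.35
tcp_pos: [0.6168, -0.0401, 0.2475]
tool_rot: [0.0, 0.739, 0.673, 0.0]
ft_force: [0.8, -0.3, -0.8]
opening: 0.0407
grip_force: 30.0
```

```bash
python3 d.py .6165 -.040 .2456 84.7
```

```text
dp [0.0, -0.3, 1.9] dr [0.07, 0.0, -0.03] | tcp [0.6168, -0.0401, 0.2475] th 84.67 open 0.0407 t 18.35
```

Emit:
carry_out(
  deltas=[
    {"dp": [0, 0, 1.5], "dr": [0, 0, 0], "gripper": 1},
    {"dp": [0, 0, 2.3], "dr": [0, 0, 0], "gripper": 1},
    {"dp": [0, 0, 2.3], "dr": [0, 0, 0], "gripper": -1},
    {"dp": [0, 0, 2.3], "dr": [0, 0, 0], "gripper": -1},
    {"dp": [0, 0, 2.3], "dr": [0, 0, 0], "gripper": -1},
    {"dp": [0, 0, 2.3], "dr": [0, 0, 0], "gripper": -1},
    {"dp": [0, 0, -40], "dr": [0, 0, 0], "gripper": -1},
    {"dp": [0, 0, -90], "dr": [0, 0, 0], "gripper": -1},
    {"dp": [0, 0, -103], "dr": [0, 0, 0], "gripper": -1},
  ],
)

```text
time_s: 19.48
tcp_pos: [0.6168, -0.0401, 0.3543]
tool_rot: [0.003, 0.739, 0.673, 0.002]
ft_force: [0.6, 0.2, -0.1]
opening: 0.088
grip_force: 0.0
```

```bash
python3 d.py .624 -.337 .35 92
```

```text
dp [-294.9, 34.7, 4.6] dr [0.4, 0.03, -7.34] | tcp [0.6168, -0.0401, 0.3543] th 84.66 open 0.088 t 19.475
```

Emit:
carry_out(
  deltas=[
    {"dp": [-50, 6, 0], "dr": [0, 0, -2], "gripper": -1},
    {"dp": [-105, 12, 0], "dr": [0, 0, -4], "gripper": -1},
    {"dp": [-160, 18, 0], "dr": [0, 0, -6], "gripper": -1},
    {"dp": [-215, 25, 0], "dr": [0, 0, -7.3], "gripper": -1},
    {"dp": [-260, 31, 0], "dr": [0, 0, -7.3], "gripper": -1},
    {"dp": [-295, 34.7, 0], "dr": [0, 0, -7.3], "gripper": -1},
    {"dp": [-295, 34.7, 0], "dr": [0, 0, -7.3], "gripper": -1},
    {"dp": [-295, 34.7, 0], "dr": [0, 0, -7.3], "gripper": -1},
  ],
)

```text
time_s: 20.48
tcp_pos: [0.6238, -0.3365, 0.3486]
tool_rot: [-0.001, 0.695, 0.719, 0.0]
ft_force: [-0.5, -0.5, -0.0]
opening: 0.0878
grip_force: 0.0
```

```bash
python3 -c "
from h import *
snap('wrist','w6.png')"; python3 d.py .624 -.337 .184 92
```

```text
dp [-1.2, 0.1, 165.1] dr [-0.03, -0.06, 0.03] | tcp [0.6239, -0.336, 0.3491] th 92.03 open 0.0879 t 20.525
```

View pics/w6.png

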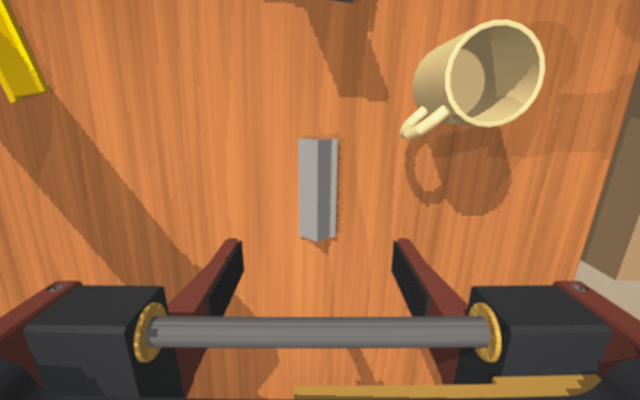

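Emit:
carry_out(
  deltas=[
    {"dp": [-2, 0.3, 60], "dr": [0, 0, 0], "gripper": -1},
    {"dp": [-2, 0.3, 115], "dr": [0, 0, 0], "gripper": -1},
    {"dp": [-2, 0.3, 150], "dr": [0, 0, 0], "gripper": -1},
    {"dp": [-2, 0.3, 165.5], "dr": [0, 0, 0], "gripper": -1},
    {"dp": [-2, 0.3, 165.5], "dr": [0, 0, 0], "gripper": -1},
    {"dp": [-2, 0.3, 165.5], "dr": [0, 0, 0], "gripper": 1},
    {"dp": [-2, 0.3, 165.5], "dr": [0, 0, 0], "gripper": 1},
    {"dp": [-2, 0.3, 165.5], "dr": [0, 0, 0], "gripper": 1},
    {"dp": [-2, 0.3, 165.5], "dr": [0, 0, 0], "gripper": 1},
    {"dp": [-2, 0.3, 165.5], "dr": [0, 0, 0], "gripper": 1},
  ],
)

```text
time_s: 21.78
tcp_pos: [0.624, -0.3391, 0.1841]
tool_rot: [-0.0, 0.695, 0.719, -0.0]
ft_force: [-0.8, -0.6, 0.5]
opening: 0.0412
grip_force: 0.4
```

Emit:
carry_out(
  deltas=[
    {"dp": [0, 0, 0], "dr": [0, 0, 0], "gripper": 1},
    {"dp": [0, 0, 0], "dr": [0, 0, 0], "gripper": 1},
  ],
)

```text
time_s: 22.02
tcp_pos: [0.624, -0.339, 0.1841]
tool_rot: [-0.0, 0.695, 0.719, -0.0]
ft_force: [-0.7, -0.5, -0.9]
opening: 0.0402
grip_force: 30.0
```

```bash
python3 d.py .6165 -.040 .35 84.7
```

```text
dp [299.1, 2.7, -165.9] dr [-0.01, -0.0, 7.26] | tcp [0.624, -0.339, 0.1841] th 91.96 open 0.0402 t 22.025
```

Emit:
carry_out(
  deltas=[
    {"dp": [0, 0, -30], "dr": [0, 0, 0], "gripper": 1},
    {"dp": [0, 0, -80], "dr": [0, 0, 0], "gripper": 1},
    {"dp": [0, 0, -130], "dr": [0, 0, 0], "gripper": 1},
    {"dp": [40, 0.3, -166], "dr": [0, 0, 1], "gripper": 1},
    {"dp": [90, 0.7, -166], "dr": [0, 0, 3], "gripper": 1},
    {"dp": [140, 1.2, -166], "dr": [0, 0, 5], "gripper": 1},
    {"dp": [190, 1.7, -166], "dr": [0, 0, 7.3], "gripper": 1},
    {"dp": [240, 2.1, -166], "dr": [0, 0, 7.3], "gripper": 1},
    {"dp": [280, 2.5, -166], "dr": [0, 0, 7.3], "gripper": 1},
    {"dp": [299.1, 2.6, -166], "dr": [0, 0, 7.3], "gripper": 1},
  ],
)

```text
time_s: 23.28
tcp_pos: [0.6162, -0.038, 0.3501]
tool_rot: [-0.0, 0.739, 0.674, 0.0]
ft_force: [0.3, -0.2, -0.5]
opening: 0.0405
grip_force: 30.0
```

Emit:
carry_out(
  deltas=[
    {"dp": [0, 0, 0], "dr": [0, 0, 0], "gripper": 1},
    {"dp": [0, 0, 40], "dr": [0, 0, 0], "gripper": 1},
    {"dp": [0, 0, 70], "dr": [0, 0, 0], "gripper": 1},
    {"dp": [0, 0, 84], "dr": [0, 0, 0], "gripper": 1},
    {"dp": [0, 0, 90], "dr": [0, 0, 0], "gripper": 1},
    {"dp": [0, 0, 93], "dr": [0, 0, 0], "gripper": 1},
    {"dp": [0, 0, 93], "dr": [0, 0, 0], "gripper": 1},
  ],
)

```text
time_s: 24.15
tcp_pos: [0.6167, -0.0402, 0.2582]
tool_rot: [0.001, 0.739, 0.673, 0.001]
ft_force: [-0.7, -0.5, -0.8]
opening: 0.0402
grip_force: 30.0
```

```bash
python3 d.py .6165 -.040 .2546 84.7
```

```text
dp [0.1, -0.2, 3.6] dr [0.09, 0.0, -0.04] | tcp [0.6167, -0.0402, 0.2582] th 84.66 open 0.0402 t 24.15
```

Emit:
carry_out(
  deltas=[
    {"dp": [0, 0, 2], "dr": [0, 0, 0], "gripper": 1},
    {"dp": [0, 0, 4], "dr": [0, 0, 0], "gripper": 1},
    {"dp": [0, 0, 4], "dr": [0, 0, 0], "gripper": -1},
    {"dp": [0, 0, 4], "dr": [0, 0, 0], "gripper": -1},
    {"dp": [0, 0, 4], "dr": [0, 0, 0], "gripper": -1},
    {"dp": [0, 0, 4], "dr": [0, 0, 0], "gripper": -1},
    {"dp": [0, 0, -40], "dr": [0, 0, 0], "gripper": -1},
    {"dp": [0, 0, -90], "dr": [0, 0, 0], "gripper": -1},
    {"dp": [0, 0, -92], "dr": [0, 0, 0], "gripper": -1},
  ],
)

```text
time_s: 25.28
tcp_pos: [0.6168, -0.04, 0.3549]
tool_rot: [0.003, 0.739, 0.673, 0.003]
ft_force: [-0.2, 0.4, 0.4]
opening: 0.0875
grip_force: 0.0
```

```bash
python3 -c "
from h import *
snap('wrist','w7.png')"
python3 -c "
from h import *
import numpy as np
a=np.radians(84.7);Y=np.array([np.cos(a),np.sin(a)]);X=np.array([Y[1],-Y[0]]);H=np.array([.6149,-.0558])
t=load('top1.png');g=onz(t,230+38/3.2-.3,140+186/3.2-.3,.095)[:2]; print('grip rel',(g-H)@X,(g-H)@Y)
"; python3 d.py .53 .155 .35 0
```

```text
grip rel -0.09103692908846495 0.20271631954113062
dp [186.1, -104.4, 1.6] dr [0.25, -0.22, 84.66] | tcp [0.6166, -0.04, 0.3522] th 84.66 open 0.0881 t 25.325
```

View pics/w7.png

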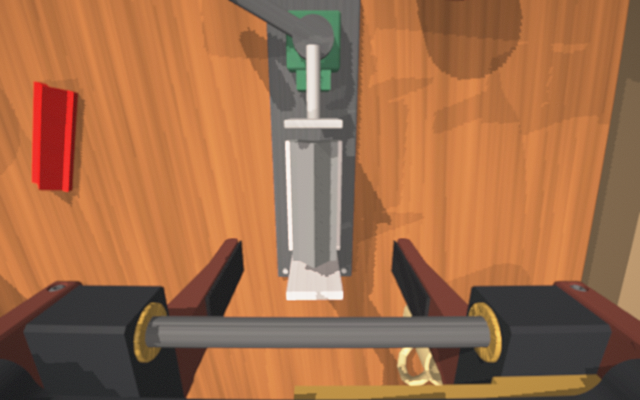

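Emit:
carry_out(
  deltas=[
    {"dp": [45, -18, 0], "dr": [0, 0, 0], "gripper": 1},
    {"dp": [95, -38, 0], "dr": [0, 0, 0], "gripper": 1},
    {"dp": [145, -58, 0], "dr": [0, 0, 0], "gripper": 1},
    {"dp": [195, -80, 0], "dr": [0, 0, 0], "gripper": 1},
    {"dp": [234, -96, 0], "dr": [0, 0, 0], "gripper": 1},
    {"dp": [234, -96, 0], "dr": [0, 0, 0], "gripper": 1},
    {"dp": [234, -96, 40], "dr": [0, 0, 0], "gripper": 1},
    {"dp": [234, -96, 90], "dr": [0, 0, 0], "gripper": 1},
    {"dp": [234, -96, 118], "dr": [0, 0, 0], "gripper": 1},
    {"dp": [234, -96, 118], "dr": [0, 0, 0], "gripper": 1},
  ],
)

```text
time_s: 26.58
tcp_pos: [0.5418, 0.2005, 0.2269]
tool_rot: [-0.001, 0.74, 0.673, -0.004]
ft_force: [-0.4, 1.0, -0.1]
opening: 0.0006
grip_force: 0.0
```

Emit:
carry_out(
  deltas=[
    {"dp": [-10, 0, 0], "dr": [0, 0, 0], "gripper": 1},
    {"dp": [-18, 0, 0], "dr": [0, 0, 0], "gripper": 1},
    {"dp": [-26, 0, 0], "dr": [0, 0, 0], "gripper": 1},
    {"dp": [-34, 0, 0], "dr": [0, 0, 0], "gripper": 1},
    {"dp": [-42, 0, 0], "dr": [0, 0, 0], "gripper": 1},
    {"dp": [-50, 0, 0], "dr": [0, 0, 0], "gripper": 1},
    {"dp": [-50, 0, 0], "dr": [0, 0, 0], "gripper": 1},
  ],
)

```text
time_s: 27.45
tcp_pos: [0.5376, 0.152, 0.2318]
tool_rot: [-0.0, 0.739, 0.673, 0.001]
ft_force: [-3.5, 3.7, 0.5]
opening: 0.0001
grip_force: 1.6
```

```bash
python3 -c "
from h import *
snap('wrist','w8.png')"; python3 d.py .5424 .202 .232 84.7
```

```text
dp [50.0, -0.0, -0.1] dr [0.02, -0.08, -0.04] | tcp [0.5378, 0.1522, 0.2318] th 84.66 open 0.0005 t 27.5
```

View pics/w8.png

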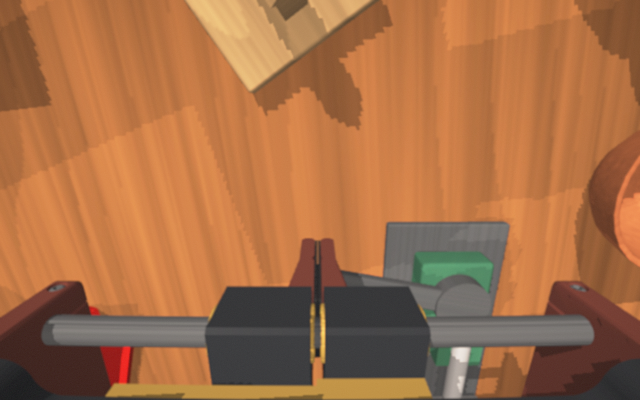

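Emit:
carry_out(
  deltas=[
    {"dp": [-8, 0, 0], "dr": [0, 0, 0], "gripper": 1},
    {"dp": [-16, 0, 0], "dr": [0, 0, 0], "gripper": 1},
    {"dp": [-24, 0, 0], "dr": [0, 0, 0], "gripper": 1},
    {"dp": [-32, 0, 0], "dr": [0, 0, 0], "gripper": 1},
    {"dp": [-40, 0, 0], "dr": [0, 0, 0], "gripper": 1},
    {"dp": [-48, 0, 0], "dr": [0, 0, 0], "gripper": 1},
    {"dp": [-54, 0, 0], "dr": [0, 0, 0], "gripper": 1},
    {"dp": [-59, 0, 0], "dr": [0, 0, 0], "gripper": 1},
    {"dp": [-62, 0, 0], "dr": [0, 0, 0], "gripper": 1},
    {"dp": [-62, 0, 0], "dr": [0, 0, 0], "gripper": 1},
  ],
)

```text
time_s: 28.75
tcp_pos: [0.5335, 0.0912, 0.2322]
tool_rot: [0.001, 0.739, 0.674, 0.003]
ft_force: [7.4, 7.1, -2.7]
opening: 0.0007
grip_force: 3.9
```

Emit:
carry_out(
  deltas=[
    {"dp": [-2, 0, 0], "dr": [0, 0, 0], "gripper": 1},
    {"dp": [-4, 0, 0], "dr": [0, 0, 0], "gripper": 1},
    {"dp": [-4, 0, 0], "dr": [0, 0, 0], "gripper": 1},
  ],
)

```text
time_s: 29.12
tcp_pos: [0.5332, 0.0875, 0.2324]
tool_rot: [0.001, 0.739, 0.674, 0.004]
ft_force: [8.9, 8.3, -2.6]
opening: 0.0004
grip_force: 4.5
```

Emit:
carry_out(
  deltas=[
    {"dp": [-2, 0, 0], "dr": [0, 0, 0], "gripper": 1},
    {"dp": [-4, 0, 0], "dr": [0, 0, 0], "gripper": 1},
    {"dp": [-4, 0, 0], "dr": [0, 0, 0], "gripper": 1},
  ],
)

```text
time_s: 29.5
tcp_pos: [0.5331, 0.0841, 0.2326]
tool_rot: [0.001, 0.739, 0.674, 0.005]
ft_force: [10.9, 11.2, -3.6]
opening: 0.0005
grip_force: 6.1
```

Emit:
carry_out(
  deltas=[
    {"dp": [-2, 0, 0], "dr": [0, 0, 0], "gripper": 1},
    {"dp": [-3, 0, 0], "dr": [0, 0, 0], "gripper": 1},
    {"dp": [-3, 0, 0], "dr": [0, 0, 0], "gripper": 1},
  ],
)

```text
time_s: 29.88
tcp_pos: [0.533, 0.0828, 0.2326]
tool_rot: [-0.0, 0.738, 0.675, 0.007]
ft_force: [12.5, 20.6, -5.5]
opening: 0.0004
grip_force: 10.6
```

```bash
python3 -c "
from h import *
for n in('side','top'):
  c=snap(n,n+'3.png')
import cv2
a=cv2.resize(load('top3.png')['image'][140:220,230:390],(800,400),interpolation=cv2.INTER_CUBIC)
cv2.imwrite('pics/c4.png',a)
print(arm.observe()['ft_force'],arm.observe()['tcp_pos'])
"
```

```text
[13.52895042 19.86583435 -5.161247  ] [0.53302387 0.08287162 0.23264257]
```

View pics/c4.png

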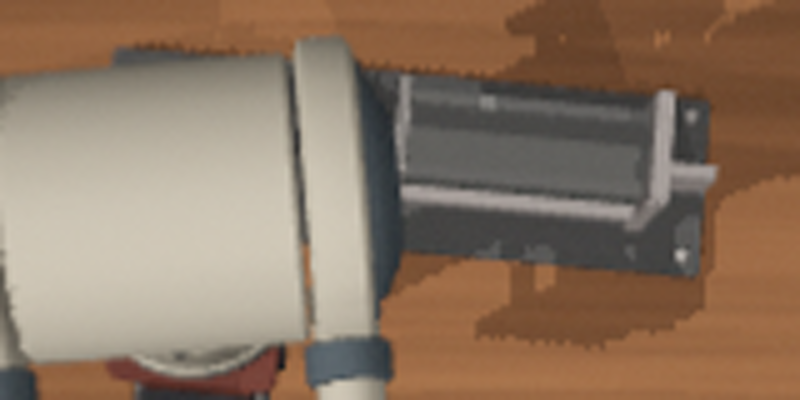

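```bash
python3 -c "
from h import *
a=np.radians(84.7);Y=np.array([np.cos(a),np.sin(a)]);X=np.array([Y[1],-Y[0]]);H=np.array([.6149,-.0558])
c=load('top3.png')
for p in [(408,78),(402,160),(659,93),(655,180)]:
  q=onz(c,230+p[0]/5-.4,140+p[1]/5-.4,.1)[:2]; print((q-H)@X,(q-H)@Y)
"
```

```text
0.01888205027468365 0.05717748766321621
-0.018703059574152255 0.05651119430213359
0.02300968215238451 -0.056326175329929555
-0.016942931650951475 -0.057397749592812436
```

Emit:
carry_out(
  deltas=[
    {"dp": [-1, 0, 0], "dr": [0, 0, 0], "gripper": 1},
    {"dp": [-1.5, 0, 0], "dr": [0, 0, 0], "gripper": 1},
    {"dp": [-1.5, 0, 0], "dr": [0, 0, 0], "gripper": 1},
  ],
)

```text
time_s: 30.35
tcp_pos: [0.533, 0.0823, 0.2327]
tool_rot: [-0.001, 0.738, 0.675, 0.008]
ft_force: [14.1, 23.5, -5.6]
opening: 0.0003
grip_force: 12.8
```

Emit:
carry_out(
  deltas=[
    {"dp": [8, 0, 0], "dr": [0, 0, 0], "gripper": 1},
    {"dp": [18, 0, 0], "dr": [0, 0, 0], "gripper": 1},
    {"dp": [30, 0, 0], "dr": [0, 0, 0], "gripper": 1},
    {"dp": [42, 0, 0], "dr": [0, 0, 0], "gripper": 1},
    {"dp": [54, 0, 0], "dr": [0, 0, 0], "gripper": 1},
    {"dp": [66, 0, 0], "dr": [0, 0, 0], "gripper": 1},
    {"dp": [78, 0, 0], "dr": [0, 0, 0], "gripper": 1},
    {"dp": [90, 0, 0], "dr": [0, 0, 0], "gripper": 1},
    {"dp": [102, 0, 0], "dr": [0, 0, 0], "gripper": 1},
    {"dp": [120, 0, 0], "dr": [0, 0, 0], "gripper": 1},
  ],
)

```text
time_s: 31.6
tcp_pos: [0.5422, 0.1981, 0.231]
tool_rot: [0.0, 0.739, 0.673, -0.0]
ft_force: [0.2, -0.7, -0.3]
opening: 0.0003
grip_force: 0.0
```

Emit:
carry_out(
  deltas=[
    {"dp": [8, 0, 0], "dr": [0, 0, 0], "gripper": 1},
    {"dp": [8, 0, -40], "dr": [0, 0, 0], "gripper": 1},
    {"dp": [8, 0, -90], "dr": [0, 0, 0], "gripper": -1},
    {"dp": [8, 0, -120], "dr": [0, 0, 0], "gripper": -1},
    {"dp": [8, 0, -120], "dr": [0, 0, 0], "gripper": -1},
    {"dp": [8, 0, -120], "dr": [0, 0, 0], "gripper": -1},
    {"dp": [8, 0, -120], "dr": [0, 0, 0], "gripper": -1},
  ],
)

```text
time_s: 32.48
tcp_pos: [0.5428, 0.2054, 0.3488]
tool_rot: [-0.001, 0.739, 0.673, -0.002]
ft_force: [0.9, 0.3, -0.0]
opening: 0.0468
grip_force: 0.0
```

```bash
python3 d.py .6149 -.0558 .40 84.7
```

```text
dp [-253.4, 96.0, -51.2] dr [-0.19, 0.08, -0.04] | tcp [0.5428, 0.2054, 0.3488] th 84.66 open 0.0468 t 32.475
```

```bash
python3 d.py .517 .3205 .36 117.7
```

```text
dp [112.2, -36.4, -11.3] dr [-0.21, 0.03, -33.04] | tcp [0.5428, 0.2054, 0.3488] th 84.66 open 0.0468 t 32.475
```

Emit:
carry_out(
  deltas=[
    {"dp": [40, -12, -11], "dr": [0, 0, -9], "gripper": -1},
    {"dp": [80, -24, -11], "dr": [0, 0, -18], "gripper": -1},
    {"dp": [112, -36, -11], "dr": [0, 0, -27], "gripper": -1},
    {"dp": [112, -36, -11], "dr": [0, 0, -33], "gripper": -1},
    {"dp": [112, -36, -11], "dr": [0, 0, -33], "gripper": -1},
    {"dp": [112, -36, -11], "dr": [0, 0, -33], "gripper": -1},
    {"dp": [112, -36, -11], "dr": [0, 0, -33], "gripper": -1},
  ],
)

```text
time_s: 33.35
tcp_pos: [0.5177, 0.3198, 0.3619]
tool_rot: [-0.0, 0.518, 0.855, -0.0]
ft_force: [-0.2, -0.1, -0.0]
opening: 0.0881
grip_force: 0.0
```

```bash
python3 -c "
from h import *
snap('wrist','w9.png')"; python3 d.py .6149 -.0558 .36 84.7
```

```text
dp [-378.0, -87.6, 2.1] dr [-0.0, 0.0, 32.87] | tcp [0.5177, 0.3198, 0.362] th 117.57 open 0.0879 t 33.4
```

Emit:
carry_out(
  deltas=[
    {"dp": [-50, -12, 0], "dr": [0, 0, 5], "gripper": -1},
    {"dp": [-105, -24, 0], "dr": [0, 0, 11], "gripper": -1},
    {"dp": [-160, -37, 0], "dr": [0, 0, 17], "gripper": -1},
    {"dp": [-220, -50, 0], "dr": [0, 0, 23], "gripper": -1},
    {"dp": [-280, -64, 0], "dr": [0, 0, 29], "gripper": -1},
    {"dp": [-335, -77, 0], "dr": [0, 0, 32.9], "gripper": -1},
    {"dp": [-378, -87.6, 0], "dr": [0, 0, 32.9], "gripper": -1},
    {"dp": [-378, -87.6, 0], "dr": [0, 0, 32.9], "gripper": -1},
    {"dp": [-378, -87.6, 0], "dr": [0, 0, 32.9], "gripper": -1},
    {"dp": [-378, -87.6, 0], "dr": [0, 0, 32.9], "gripper": -1},
  ],
)

```text
time_s: 34.65
tcp_pos: [0.6152, -0.054, 0.3624]
tool_rot: [-0.0, 0.738, 0.675, 0.0]
ft_force: [0.1, -0.4, 0.6]
opening: 0.0879
grip_force: 0.0
```

```bash
python3 -c "
from h import *
import cv2
snap('wrist','w10.png')
a=load('w9.png')['image'][:290,120:520]; b=load('w10.png')['image'][:300,120:520]
a=cv2.resize(a,None,fx=2,fy=2,interpolation=cv2.INTER_CUBIC)[:,:]
# left: rest, right: bundle
A=load('w9.png')['image'][0:300,180:440][:, :];B=load('w10.png')['image'][0:300,200:400]
cv2.imwrite('pics/c5.png',cv2.resize(np.hstack([A[:,:220],B[:,:180]]),(800,600),interpolation=cv2.INTER_CUBIC))
"; python3 d.py .6149 -.0558 .2264 84.7
```

```text
dp [-1.9, -0.2, 136.0] dr [0.02, -0.01, 0.16] | tcp [0.6152, -0.0539, 0.3624] th 84.86 open 0.0877 t 34.7
```

View pics/c5.png

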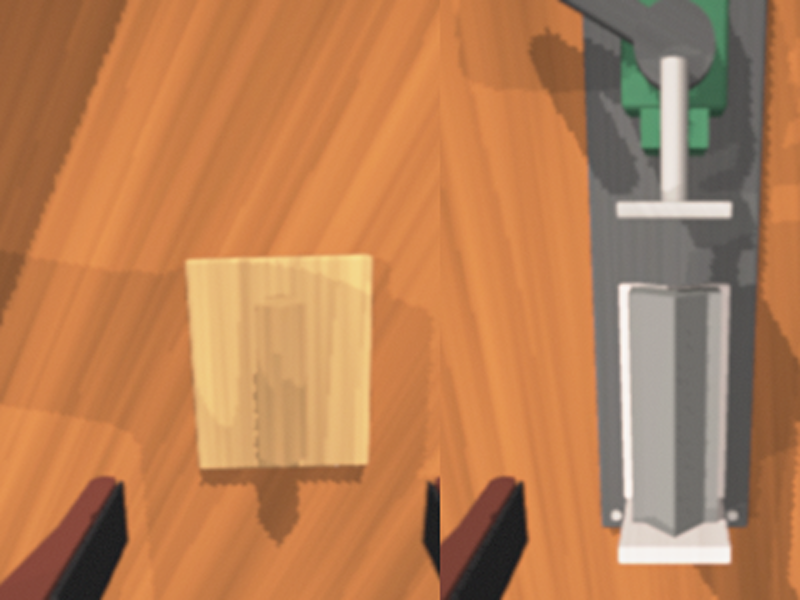

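```bash
python3 -c "
from m import *
c=load('w9.png')
print(quad(c,[(280.5,233.5),(273.7,130),(366,127.7),(364,232)],.012))
P=[onz(c,180+x/2-.25,y/2-.25,z)[:2].round(4) for x,y,z in[(256,302,.04),(304,302,.04),(257,455,.04),(307,465,.04)]];print(P)
P=[onz(c,180+x/2-.25,y/2-.25,.053)[:2].round(4) for x,y in[(281,295),(282,465)]];print(P,np.mean(P,0))
c=load('w10.png')
print('K',quad(c,[(200+(625-440)/2,249),(200+(619-440)/2,143),(200+(730-440)/2,143),(200+(726-440)/2,249)],.05))
t=load('top1.png')
im=t['image'][180:245,143:213];hsv=cv2.cvtColor(im,cv2.COLOR_BGR2HSV);print(hsv[30,30],hsv[2,2])
"
```

```text
(array([0.5197, 0.3258]), 'L', np.float64(0.1182), 'W', np.float64(0.0975), 'yaw', np.float64(119.1))
[array([0.4894, 0.3546]), array([0.5103, 0.3655]), array([0.5266, 0.2829]), array([0.5529, 0.2902])]
[array([0.4979, 0.3646]), array([0.5384, 0.2887])] [0.51815 0.32665]
K (array([ 0.6157, -0.0564]), 'L', np.float64(0.1101), 'W', np.float64(0.0529), 'yaw', np.float64(85.1))
[ 16 102 175] [ 12 141 155]
```

Emit:
carry_out(
  deltas=[
    {"dp": [-2, 0.5, 40], "dr": [0, 0, 0], "gripper": -1},
    {"dp": [-2, 0.5, 85], "dr": [0, 0, 0], "gripper": -1},
    {"dp": [-2, 0.5, 120], "dr": [0, 0, 0], "gripper": -1},
    {"dp": [-2, 0.5, 135], "dr": [0, 0, 0], "gripper": -1},
    {"dp": [-2, 0.5, 140], "dr": [0, 0, 0], "gripper": -1},
    {"dp": [-2, 0.5, 140], "dr": [0, 0, 0], "gripper": -1},
    {"dp": [-2, 0.5, 140], "dr": [0, 0, 0], "gripper": 1},
    {"dp": [-2, 0.5, 140], "dr": [0, 0, 0], "gripper": 1},
    {"dp": [-2, 0.5, 140], "dr": [0, 0, 0], "gripper": 1},
    {"dp": [-2, 0.5, 140], "dr": [0, 0, 0], "gripper": 1},
  ],
)

```text
time_s: 35.95
tcp_pos: [0.6151, -0.0572, 0.222]
tool_rot: [-0.001, 0.739, 0.674, -0.001]
ft_force: [0.1, 0.6, 10.8]
opening: 0.052
grip_force: 30.1
```

Emit:
carry_out(
  deltas=[
    {"dp": [0, 0, 0], "dr": [0, 0, 0], "gripper": 1},
    {"dp": [0, 0, 0], "dr": [0, 0, 0], "gripper": 1},
  ],
)

```text
time_s: 36.2
tcp_pos: [0.6151, -0.0572, 0.222]
tool_rot: [-0.001, 0.739, 0.674, -0.001]
ft_force: [-6.1, 0.3, 2.4]
opening: 0.0514
grip_force: 30.0
```

```bash
python3 d.py .519 .3255 .30 118.6
```

```text
dp [372.3, -130.8, -77.6] dr [-0.15, -0.04, -33.84] | tcp [0.6151, -0.0572, 0.222] th 84.76 open 0.0514 t 36.2
```

Emit:
carry_out(
  deltas=[
    {"dp": [0, 0, -3], "dr": [0, 0, 0], "gripper": 1},
    {"dp": [0, 0, -9], "dr": [0, 0, 0], "gripper": 1},
    {"dp": [0, 0, -18], "dr": [0, 0, 0], "gripper": 1},
    {"dp": [0, 0, -30], "dr": [0, 0, 0], "gripper": 1},
    {"dp": [0, 0, -44], "dr": [0, 0, 0], "gripper": 1},
    {"dp": [0, 0, -60], "dr": [0, 0, 0], "gripper": 1},
    {"dp": [0, 0, -76], "dr": [0, 0, 0], "gripper": 1},
    {"dp": [0, 0, -92], "dr": [0, 0, 0], "gripper": 1},
    {"dp": [0, 0, -104], "dr": [0, 0, 0], "gripper": 1},
    {"dp": [0, 0, -110], "dr": [0, 0, 0], "gripper": 1},
  ],
)

```text
time_s: 37.45
tcp_pos: [0.6158, -0.0572, 0.3333]
tool_rot: [0.0, 0.739, 0.674, 0.0]
ft_force: [0.2, 0.1, -3.0]
opening: 0.0517
grip_force: 30.0
```

Emit:
carry_out(
  deltas=[
    {"dp": [3, -1, 0], "dr": [0, 0, -0.3], "gripper": 1},
    {"dp": [9, -3, 0], "dr": [0, 0, -1], "gripper": 1},
    {"dp": [18, -6, 0], "dr": [0, 0, -2], "gripper": 1},
    {"dp": [30, -10, 0], "dr": [0, 0, -3], "gripper": 1},
    {"dp": [45, -15, 0], "dr": [0, 0, -4.5], "gripper": 1},
    {"dp": [63, -21, 0], "dr": [0, 0, -6], "gripper": 1},
    {"dp": [82, -28, 0], "dr": [0, 0, -8], "gripper": 1},
    {"dp": [102, -35, 0], "dr": [0, 0, -10], "gripper": 1},
    {"dp": [122, -42, 0], "dr": [0, 0, -12], "gripper": 1},
    {"dp": [142, -49, 0], "dr": [0, 0, -14], "gripper": 1},
  ],
)

```text
time_s: 38.7
tcp_pos: [0.5794, 0.0902, 0.3322]
tool_rot: [0.0, 0.65, 0.76, 0.0]
ft_force: [0.5, -0.3, -3.2]
opening: 0.0517
grip_force: 30.0
```

```bash
python3 d.py .519 .3255 .30 118.6
```

```text
dp [241.8, -23.2, 32.2] dr [0.01, -0.0, -19.69] | tcp [0.5794, 0.0902, 0.3322] th 98.91 open 0.0517 t 38.7
```

Emit:
carry_out(
  deltas=[
    {"dp": [20, -2, 0], "dr": [0, 0, -2], "gripper": 1},
    {"dp": [42, -4, 0], "dr": [0, 0, -4], "gripper": 1},
    {"dp": [66, -6, 0], "dr": [0, 0, -6], "gripper": 1},
    {"dp": [90, -9, 0], "dr": [0, 0, -8], "gripper": 1},
    {"dp": [114, -11, 0], "dr": [0, 0, -10], "gripper": 1},
    {"dp": [138, -13, 0], "dr": [0, 0, -12], "gripper": 1},
    {"dp": [162, -15, 0], "dr": [0, 0, -14], "gripper": 1},
    {"dp": [184, -18, 0], "dr": [0, 0, -16], "gripper": 1},
    {"dp": [204, -20, 0], "dr": [0, 0, -18], "gripper": 1},
    {"dp": [220, -21, 0], "dr": [0, 0, -19], "gripper": 1},
  ],
)

```text
time_s: 39.95
tcp_pos: [0.5252, 0.3041, 0.3321]
tool_rot: [0.0, 0.516, 0.857, -0.0]
ft_force: [0.6, -0.7, -2.8]
opening: 0.0517
grip_force: 30.0
```

Emit:
carry_out(
  deltas=[
    {"dp": [12, 0, 0], "dr": [0, 0, -0.7], "gripper": 1},
    {"dp": [18, 0, 0], "dr": [0, 0, -0.7], "gripper": 1},
    {"dp": [20, 0, 0], "dr": [0, 0, -0.7], "gripper": 1},
    {"dp": [20, 0, 0], "dr": [0, 0, -0.7], "gripper": 1},
    {"dp": [20, 0, 0], "dr": [0, 0, -0.7], "gripper": 1},
  ],
)

```text
time_s: 40.58
tcp_pos: [0.5165, 0.3201, 0.3322]
tool_rot: [0.0, 0.512, 0.859, -0.0]
ft_force: [0.0, 0.0, -3.0]
opening: 0.0514
grip_force: 30.0
```

```bash
python3 d.py .519 .3255 .222 118.6
```

```text
dp [3.5, 4.8, 110.2] dr [0.0, 0.01, -0.17] | tcp [0.5165, 0.3201, 0.3322] th 118.43 open 0.0514 t 40.575
```

Emit:
carry_out(
  deltas=[
    {"dp": [1.5, 2.5, 3], "dr": [0, 0, 0], "gripper": 1},
    {"dp": [2.7, 4.8, 12], "dr": [0, 0, 0], "gripper": 1},
    {"dp": [2.7, 4.8, 26], "dr": [0, 0, 0], "gripper": 1},
    {"dp": [2.7, 4.8, 44], "dr": [0, 0, 0], "gripper": 1},
    {"dp": [2.7, 4.8, 62], "dr": [0, 0, 0], "gripper": 1},
    {"dp": [2.7, 4.8, 78], "dr": [0, 0, 0], "gripper": 1},
    {"dp": [2.7, 4.8, 90], "dr": [0, 0, 0], "gripper": 1},
    {"dp": [2.7, 4.8, 97], "dr": [0, 0, 0], "gripper": 1},
    {"dp": [2.7, 4.8, 101], "dr": [0, 0, 0], "gripper": 1},
    {"dp": [2.7, 4.8, 101], "dr": [0, 0, 0], "gripper": 1},
  ],
)

```text
time_s: 41.82
tcp_pos: [0.5192, 0.3252, 0.2313]
tool_rot: [0.0, 0.512, 0.859, 0.0]
ft_force: [-0.5, -0.3, -2.8]
opening: 0.0517
grip_force: 30.0
```

Emit:
carry_out(
  deltas=[
    {"dp": [0, 0, 2], "dr": [0, 0, 0], "gripper": 1},
    {"dp": [0, 0, 4], "dr": [0, 0, 0], "gripper": 1},
    {"dp": [0, 0, 5], "dr": [0, 0, 0], "gripper": 1},
    {"dp": [0, 0, 5], "dr": [0, 0, 0], "gripper": 1},
  ],
)

```text
time_s: 42.32
tcp_pos: [0.5192, 0.3252, 0.226]
tool_rot: [-0.0, 0.512, 0.859, -0.0]
ft_force: [0.8, -0.1, -3.5]
opening: 0.0515
grip_force: 30.0
```

Emit:
carry_out(
  deltas=[
    {"dp": [0, 0, 1], "dr": [0, 0, 0], "gripper": 1},
    {"dp": [0, 0, 2], "dr": [0, 0, 0], "gripper": 1},
    {"dp": [0, 0, 3], "dr": [0, 0, 0], "gripper": 1},
    {"dp": [0, 0, 4], "dr": [0, 0, 0], "gripper": 1},
    {"dp": [0, 0, 4], "dr": [0, 0, 0], "gripper": 1},
  ],
)

```text
time_s: 42.95
tcp_pos: [0.5192, 0.3252, 0.2228]
tool_rot: [0.0, 0.512, 0.859, 0.0]
ft_force: [-1.6, -2.3, 1.9]
opening: 0.0517
grip_force: 30.0
```

Emit:
carry_out(
  deltas=[
    {"dp": [0, 0, 0.7], "dr": [0, 0, 0], "gripper": 1},
    {"dp": [0, 0, 0.7], "dr": [0, 0, 0], "gripper": 1},
    {"dp": [0, 0, 0.7], "dr": [0, 0, 0], "gripper": -1},
    {"dp": [0, 0, 0.7], "dr": [0, 0, 0], "gripper": -1},
    {"dp": [0, 0, 0.7], "dr": [0, 0, 0], "gripper": -1},
    {"dp": [0, 0, 0.7], "dr": [0, 0, 0], "gripper": -1},
    {"dp": [0, 0, 0.7], "dr": [0, 0, 0], "gripper": -1},
    {"dp": [0, 0, -30], "dr": [0, 0, 0], "gripper": -1},
    {"dp": [0, 0, -80], "dr": [0, 0, 0], "gripper": -1},
    {"dp": [0, 0, -140], "dr": [0, 0, 0], "gripper": -1},
  ],
)

```text
time_s: 44.2
tcp_pos: [0.519, 0.3251, 0.3622]
tool_rot: [-0.001, 0.512, 0.859, -0.001]
ft_force: [1.6, 0.0, -0.3]
opening: 0.0875
grip_force: 0.0
```

Emit:
carry_out(
  deltas=[
    {"dp": [0, 0, 0], "dr": [0, 0, 0], "gripper": -1},
    {"dp": [0, 0, 0], "dr": [0, 0, 0], "gripper": -1},
  ],
)

```text
time_s: 44.45
tcp_pos: [0.5192, 0.3252, 0.3618]
tool_rot: [0.0, 0.512, 0.859, 0.0]
ft_force: [0.4, -0.9, -1.3]
opening: 0.0878
grip_force: 0.0
```

```bash
python3 -c "
from h import *
import cv2
a=snap('wrist','w11.png')['image'][60:300,200:440];b=snap('side','s11.png')['image'][160:400,190:350]
cv2.imwrite('pics/c6.png',cv2.resize(np.hstack([a,b]),(800,480),interpolation=cv2.INTER_CUBIC))
"
```

```text
(no output)
```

View pics/c6.png

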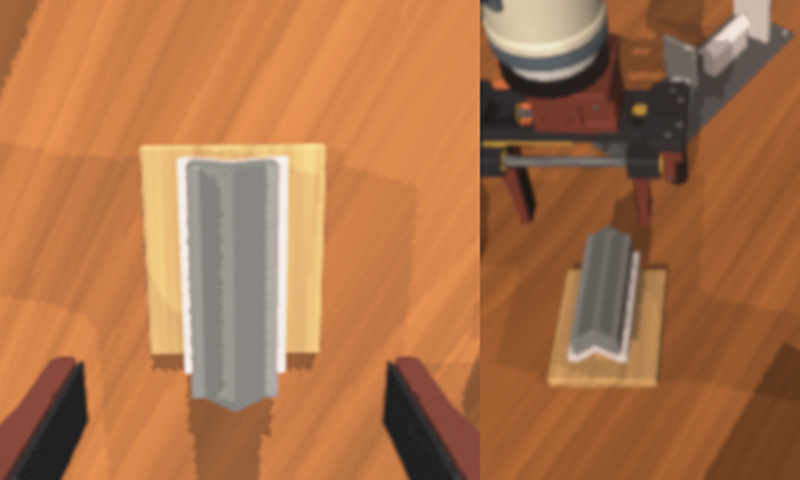

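```bash
python3 -c "
from m import *
c=load('w11.png');f=lambda p:(200+p[0]/2-.25,60+p[1]/2-.25)
b=quad(c,[(152,354),(140,146),(325,144),(319,352)],.012,f);k=quad(c,[(186,372),(178,157),(288,157),(285,371)],.05,f)
print(b,k);t=np.radians(118.5);d=k[0]-b[0];print('along',d@[np.cos(t),np.sin(t)],'across',d@[np.sin(t),-np.cos(t)])
s=load('s11.png');f=lambda p:(190+(p[0]-480)/2,160+p[1]/2)
b=quad(s,[(550,380),(655,380),(667,268),(569,268)],.012,f);print(b)
P=[onz(s,*f(p),.05)[:2] for p in[(569,358),(626,360),(639,254)]];print(np.round(P,4),'centre',(P[0]+P[2])/2)
"
```

```text
(array([0.519 , 0.3256]), 'L', np.float64(0.1191), 'W', np.float64(0.0979), 'yaw', np.float64(119.3)) (array([0.5185, 0.3269]), 'L', np.float64(0.1103), 'W', np.float64(0.0518), 'yaw', np.float64(119.1))
along 0.0013810416265904065 across 0.00018089783200647027
(array([0.517 , 0.3231]), 'L', np.float64(0.0971), 'W', np.float64(0.1197), 'yaw', np.float64(-150.7))
[[0.5102 0.3872]
 [0.4654 0.3642]
 [0.519  0.2669]] centre [0.51457942 0.32705044]
```

Centred to about 1–3 mm; flush. Handing in.

```bash
python3 -c "
from rig import arm
print(arm.finish_job())"
```

```text
the job is handed in; nothing more can be done
None
```

The backing and all three grey guards were nested, squared with the lever (pushed to its stop, then returned), and carried in one go to the wooden rest. There they sit nested, flush and within about 1–3 mm of the middle; no pot was touched, and I handed the job in at about 45 s.

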